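# Hold the parts-door latch half pressed

## Robot

A 7-joint arm with a two-finger parallel gripper is mounted at the origin on the work surface. World frame = base frame: x ahead of the robot, y to its left, z up, the work surface at z = 0. Lengths are in m, angles in rad, forces in N, time in s.
With the tool pointing down it reaches from about 0.425 to 0.925 m from the base axis. Payload 6.8 kg.
Tool frame: the origin (TCP) lies at the very end of the fingers, on their centre line; the grasp point (between the pads) lies 19 mm behind it; z points along the fingers, y is the line along which they close (so a half turn about z gives the same grasp; the last joint's range is limited). The gripper opens to 85 mm and grips with 20 to 120 N. Pads are 22 mm wide; open, the fingers measure 114 mm over their backs; the gripper's body (76 mm by 85 mm) begins 54 mm behind the grasp point. The pads swing forward as they close: fully open they stand 13 mm farther back than shut.
Start: joints at [1.047, 0.477, 0.022, 1.555, -0.011, 1.109, -0.083], TCP at [0.273, -0.617, 0.231] pointing down, gripper open.
Joint ranges: [-2.96, 2.96], [-0.34, 2.1], [-1.41, 1.46], [0.24, 2.44], [-1.37, 4.51], [0.17, 1.92], [-2.96, 2.96]. Speed limits (rad/s): [2.39, 2.39, 3.14, 3.14, 3.14, 3.14, 3.14].

## Interface

Orientations are given as a rotation vector (axis times angle).
In Python, from bench import r gives the robot as it stands.
- The arm moves only by the tool play_rows, never from a script. Its argument "targets" is text: rows parted by semicolons, each of 5 numbers parted by spaces: the closure, from -1 (fully open) to 1 (shut), then the shift along the tool's x, y, z in m, then the turn about the tool's z in rad. In form: gripper dx dy dz spin; .... A call has 1 to 8 rows; each row is the pose to reach, as a shift and turn from the pose commanded when the call began, along the tool's axes at that moment; what a row does not reach only later rows make up. A row lasts 1/12 s, in which the tool goes at most 41.7 mm and 7.16 degrees, less where a joint would pass 70% of its speed; a pose out of reach is approached as far as the arm can. A call with a gripper value outside its range is refused whole. The fingers move at their own pace and stop on an object; "squeeze" is the grip in N (left out, the last holds). Time passes only in rows, so rows that repeat a pose let the fingers close. It gives the time, the measured TCP pose, the force, the opening and the grip force at its end, in the units of the state.
- r.get_obs(): the state, without advancing time (a new reading comes with each control period).
- r.grab_frame(name): name is "scene" or "side" or "wrist"; returns the picture (384x512x3 uint8, red, green, blue); there is no depth.
- r.camera_info(name): a dict with "fov_y" (degrees; the focal length in pixels is half the picture's height over the tangent of half this angle, whatever the lens; pixels are square), "cx", "cy" (the principal point, pixels), "position" and "rotation" of the camera in the world. Camera axes: x right, y down, z forward; pixel columns grow to the right and rows downward; lengths in m; the calibration is good to about 2 mm. A picture is of the moment at which its call begins: read the wrist's pose just before it. camera_info takes no time and is no camera call; for the wrist camera it gives the pose at the moment of the call.
- r.hand_in(): hands the job in; it is judged then, once.
The state is a dict: "clock": time; "joints": joint angles; "qvel": joint speeds; "tau": joint torques, N m; "tcp_pos": TCP position; "orientation": TCP orientation; "contact_force": force on the tool from outside, world axes, zero at the start; "moment": the same for the moment, N m; "grip_width": finger opening in m; "gripper_force": force on a finger pad.
Only numpy, scipy, OpenCV 4.12 (cv2) and the standard library are available. Lean on these libraries where they do the work, as an engineer would, in place of code of your own. Each camera call takes 0.05 s, during which the arm holds its last target. There are 200 camera calls.

## Task

Turn the interlock selector clockwise to its three-dot mark; only then press the thumb pad of the chrome hook latch on top of the steel parts locker down by about 12 mm, so that the hook stands clear of the door's keeper without the pad ever going down to its stop. Keep it steadily there for at least three seconds and finish the program while still holding it pressed with the gripper: do not let go. Leave the four small loose parts on the shelf where they are.

Things in the scene. Friction and masses are not known exactly. Their poses are not given: they have to be found in the camera images.
- locker: Grey fixed steel parts locker, 160 (x) x 200 (y) x 140 mm high, left or right of the robot (switch box on the other side). Origin at the centre of its underside, z up. Its steel door is the front face (local -x, roughly towards the robot). The chrome hook latch lies along local x on top, on the centre line; its bearing cheeks (local x -41 to -19, y within 16 mm) rise to 182 mm.
- gauge (a point): Travel gauge: small upright steel plate on the locker's top beside the thumb pad, 22 x 4 mm, its top at 178 mm above the shelf. The point is the middle of its top edge, 38 mm to local +y of the pad's centre. A pin on the pad's side stands midway between the plate's two dark ribs when the pad is about 12 mm down.
- pad (a point): Chrome thumb pad of the latch, flat, 36 (local x) x 44 (y) x 6 mm. The point is the centre of its top face: 40 mm to local +x of the locker's centre, 178 mm above the shelf at rest. It goes down on a 70 mm arc about a pin 70 mm to its local -x, at its underside's height, tilting as it goes. Press it from above at its centre with closed fingertips.
- latch (a joint): Angle of the latch, rad: 0 at rest (hook behind the keeper's lip), growing as the pad is pressed. The pad's centre goes down 70 mm x sin(angle): 0.17 is 12 mm, the stop is at 0.32 (22 mm). It springs back when released: about 4 N at the pad's centre starts it, 6.7 N holds 12 mm, 9 N the stop. The hook is clear from about 0.11.
- switch_box: Grey fixed switch box, 120 x 120 x 60 mm high, selector knob in the middle of its top. Origin at the centre of its underside, z up. Three dial marks of raised black dots, 46 mm from the knob's axis, on the far (local +x) side: one dot 35 degrees to the left (local +y), two dots straight along local +x, three dots 35 degrees to the right (local -y).
- pointer (a point): Black bar grip of the selector knob, 42 x 13 x 32 mm high, 64 to 96 mm above the shelf, white line on top towards the low pointed nose. The point lies on the knob's axis on top of the bar; local x points along the bar to the nose (tip at 32 mm). A skirt of radius 21 mm lies below it. Pinch it across its 13 mm from above, fingertips about 70 mm above the shelf.
- selector (a joint): Angle of the selector, rad, growing clockwise seen from above: detents at 0 (one dot), 0.611 (two dots) and 1.222 (three dots), stops just beyond the first and last. The bar points 0.611 minus this angle to the left of the box's local +x. It starts at one or two dots and snaps into the nearest detent when let go; turning takes about 0.1 N m.
- terminal_strip: Bystander: loose green plastic terminal strip, 16 x 90 x 18 mm; origin under its centre.
- sensor: Bystander: loose black plastic fork-shaped optical sensor housing, 16 x 34 x 24 mm; origin under its centre.
- bracket: Bystander: loose steel L-shaped mounting bracket, 40 x 30 mm foot, 38 mm high; origin under the centre of its foot.
- varistor: Bystander: loose white ceramic disc varistor, 24 mm across, 7 mm high with two thin leads; origin under the centre of the disc.
Not all that is in view belongs to the job. Leave any blue or turquoise look-alike of the switch_box alone.

How it is judged:
By the outcome, as a careful person would: the job done as asked, in the order asked, and still so for the second after the job is handed in, while the arm keeps its last pose, push and grip.
It also fails if it takes over 54 s, if anything falls off the work surface, if the arm or the gripper's body presses on something with over 40 N, if the wrist force passes 120 N, or if a joint passes its speed limit or range.

## Working session

There is one attempt and no reset: what is moved stays moved. The work goes in short steps, Python scripts to look and compute and a tool call to move; the robot and the scene stay as the last step left them, time stands still between calls to the robot, and variables do not carry over. Pictures are saved under pics/ and viewed, at most 10 in all, crops included, and the job is handed in when it is done.

Besides the shell and the picture viewer there is one more tool, called as name(argument=value, ...), one argument or row to a line, values as JSON. play_rows: Moves the arm, as the interface text tells. Its arguments: {"type":"object","properties":{"targets":{"type":"string"},"squeeze":{"type":"number"}},"required":["targets"]}

```bash
mkdir -p pics; cat > h.py <<'E'
from bench import r
import numpy as np, cv2
from scipy.spatial.transform import Rotation as R
def snap(n,f):
    im=r.grab_frame(n); cv2.imwrite(f'pics/{f}.png',im[:,:,::-1]); return im
def ray(n,u,v,info=None):
    c=info or r.camera_info(n); f=192/np.tan(np.radians(c['fov_y'])/2)
    d=np.array(c['rotation'])@np.array([(u-c['cx'])/f,(v-c['cy'])/f,1]); return np.array(c['position']),d
def onz(n,u,v,z,info=None):
    p,d=ray(n,u,v,info); return (p+d*(z-p[2])/d[2]).round(4)
def proj(n,P,info=None):
    c=info or r.camera_info(n); f=192/np.tan(np.radians(c['fov_y'])/2)
    q=np.array(c['rotation']).T@(np.array(P)-c['position']); return (c['cx']+f*q[0]/q[2],c['cy']+f*q[1]/q[2])
E
python3 - <<'E'
from h import *
a=snap('scene','a');b=snap('side','b')
cv2.imwrite('pics/ab.png',cv2.resize(np.vstack([a,b])[:,:,::-1],None,fx=.78,fy=.78))
for n in('scene','side','wrist'):
    c=r.camera_info(n);print(n,c)
o=r.get_obs();print(o)
E
```

```text
scene {'fov_y': 53.38730839128781, 'cx': 256.272718699062, 'cy': 192.57432489974553, 'position': array([1.01864968, 0.71433931, 0.73979178]), 'rotation': array([-0.69164523, -2.48208364,  1.33877443])}
side {'fov_y': 46.49718748805267, 'cx': 256.24930771838365, 'cy': 191.19430874137905, 'position': array([ 0.38171868, -0.90818591,  0.88746963]), 'rotation': array([-2.29832245,  0.15352157, -0.09236915])}
wrist {'fov_y': 67.83576525880045, 'cx': 258.7874808840077, 'cy': 193.47634759800115, 'position': array([ 0.34725249, -0.58301773,  0.37294927]), 'rotation': array([ 2.3960254 , -1.56048072, -0.25894002])}
{'clock': 0.1, 'joints': array([ 1.04693091,  0.47775533,  0.02235758,  1.55629819, -0.01149796,
        1.10929651, -0.08311756]), 'qvel': array([-1.90126409e-04, -1.60095893e-03, -3.72001042e-04, -2.42453081e-03,
       -3.11958494e-04, -8.42739870e-05, -1.10521356e-03]), 'tau': array([ 4.06273859e-03, -5.97757602e+01,  1.61320232e+00, -2.81955278e+01,
        1.27738380e-02,  5.05080345e-03, -6.36959089e-05]), 'tcp_pos': array([ 0.27240447, -0.61703901,  0.23042078]), 'orientation': array([-3.07242837e+00, -6.48052226e-01,  7.22227325e-04]), 'contact_force': array([-0.37140117,  0.16544855, -0.32681471]), 'moment': array([ 0.01329843, -0.03702108,  0.02433664]), 'gripper_force': 0.0, 'grip_width': 0.08540093087049297}
```

View pics/ab.png

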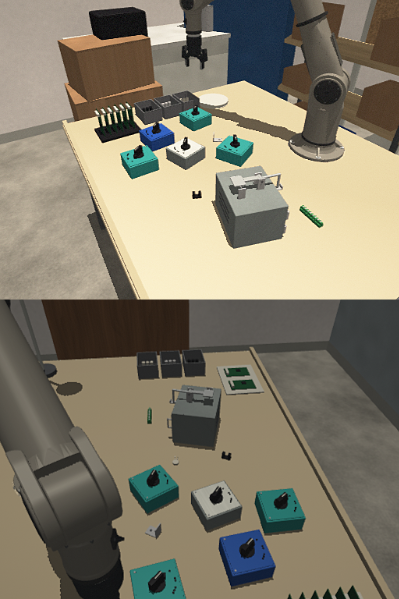

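Five switch boxes are in view. In the scene picture, turquoise ones are at about (250,150), (180,203) and (300,190), a blue one at (200,170), and a grey one at (237,190) (side ≈(278,265)). Only the grey one fits the description. The locker is at scene (322,265), side (250,150). I'll confirm with enlarged crops.

```bash
sed -i "s/np.array(c\['rotation'\])/R.from_rotvec(c['rotation']).as_matrix()/" h.py
python3 - <<'E'
from h import *
a=cv2.imread('pics/a.png');b=cv2.imread('pics/b.png')
A=cv2.resize(b[220:310,235:325],(400,400),interpolation=cv2.INTER_CUBIC) # side box
B=cv2.resize(a[160:230,200:270],(400,400),interpolation=cv2.INTER_CUBIC)
cv2.imwrite('pics/c1.png',np.hstack([A,B]))
C=cv2.resize(b[95:195,200:300],(400,400),interpolation=cv2.INTER_CUBIC)
D=cv2.resize(a[205:325,260:380],(400,400),interpolation=cv2.INTER_CUBIC)
cv2.imwrite('pics/c2.png',np.hstack([C,D]))
E
```

```text
(no output)
```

View pics/c1.png

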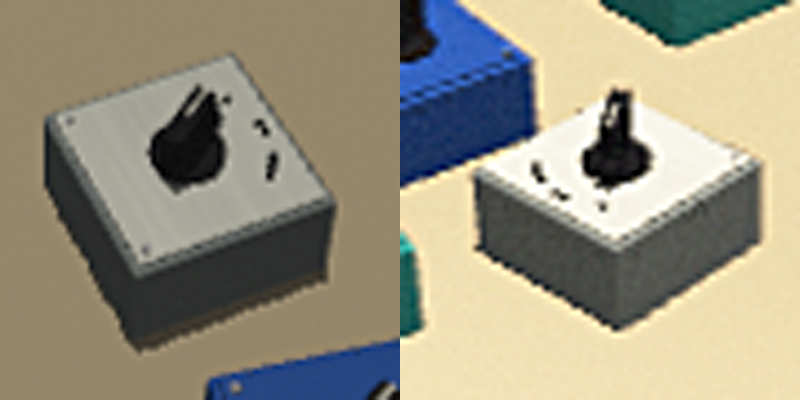

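View pics/c2.png

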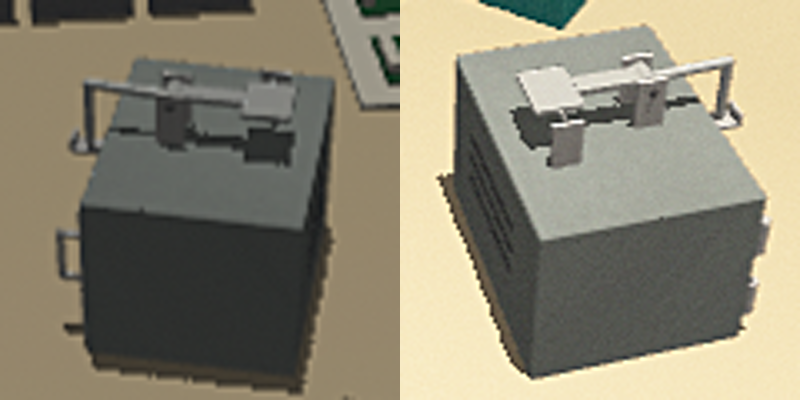

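The left crop confirms the grey box. Its top corners are visible, one dot is nearest the nose, and two then three dots follow clockwise, so the selector starts at one dot. The second crop shows the locker top corners, with the pad at crop (270,102) in the side view and (550,90) in the scene view.

```bash
python3 - <<'E'
from h import *
ps=lambda x,y,o,s:(o[0]+(x+.5)/s-.5,o[1]+(y+.5)/s-.5)
def show(t,n,pts,o,s,z):
    P=np.array([onz(n,*ps(x,y,o,s),z) for x,y in pts]); print(t,n,P[:,:2].tolist(),'mean',P.mean(0)); 
    for i in range(len(P)-1):
        d=P[i+1]-P[i]; print('  ',np.linalg.norm(d).round(4),np.degrees(np.arctan2(d[1],d[0])).round(1))
show('box','side',[(45,115),(232,55),(335,205),(135,275)],(235,220),4.444,.06)
show('box','scene',[(75,172),(218,245),(362,160)],(200,160),5.714,.06)
show('dots1,2,3','side',[(225,98),(262,128),(271,166)],(235,220),4.444,.061)
show('lock','side',[(137,62),(333,78),(303,230),(80,208)],(200,95),4,.14)
show('lock','scene',[(57,57),(140,240),(365,197),(245,30)],(260,205),3.333,.14)
show('pad','side',[(247,85),(295,85),(292,122),(243,117)],(200,95),4,.178)
show('pad','scene',[(116,72),(165,66),(182,100),(132,112)],(260,205),3.333,.178)
E
```

```text
box side [[0.4699, -0.1897], [0.5806, -0.1584], [0.614, -0.271], [0.5023, -0.3022]] mean [ 0.5417   -0.230325  0.06    ]
   0.115 15.8
   0.1174 -73.5
   0.116 -164.4
box scene [[0.6166, -0.2626], [0.5817, -0.1552], [0.4708, -0.1864]] mean [ 0.55636667 -0.2014      0.06      ]
   0.1129 108.0
   0.1152 -164.3
dots1,2,3 side [[0.5703, -0.1907], [0.5862, -0.2147], [0.5856, -0.2416]] mean [ 0.5807     -0.21566667  0.061     ]
   0.0288 -56.5
   0.0269 -91.3
lock side [[0.4957, 0.3009], [0.6444, 0.2605], [0.5874, 0.0699], [0.4359, 0.1137]] mean [0.54085 0.18625 0.14   ]
   0.1541 -15.2
   0.1989 -106.6
   0.1577 163.9
lock scene [[0.5893, 0.075], [0.6482, 0.2615], [0.4987, 0.3079], [0.4455, 0.1238]] mean [0.545425 0.19205  0.14    ]
   0.1956 72.5
   0.1565 162.8
   0.1916 -106.1
pad side [[0.5666, 0.1989], [0.6015, 0.1949], [0.5912, 0.1471], [0.5574, 0.1575]] mean [0.579175 0.1746   0.178   ]
   0.0351 -6.5
   0.0489 -102.2
   0.0354 162.9
pad scene [[0.5907, 0.1517], [0.5574, 0.1644], [0.5702, 0.2003], [0.6066, 0.1926]] mean [0.581225 0.17725  0.178   ]
   0.0356 159.1
   0.0381 70.4
   0.0372 -11.9
```

play_rows(
  targets="0 0.03 -0.018 0; 0 0.06 -0.036 0 0",
)

```text
invalid input at $.targets[0]: expected 5 numbers
```

play_rows(
  targets="0 0.03 -0.018 0 0; 0 0.06 -0.037 0 0; 0 0.09 -0.055 0 0; 0 0.12 -0.073 0 0; 0 0.15 -0.092 0 0; 0 0.18 -0.11 0 0; 0 0.205 -0.125 0 0; 0 0.23 -0.14 0 0",
)

```text
clock: 0.77
tcp_pos: [0.4272, -0.3946, 0.231]
orientation: [-3.073, -0.65, 0.001]
contact_force: [0.6, -0.2, 0.8]
grip_width: 0.0426
gripper_force: 0.0
```

play_rows(
  targets="0 0.03 -0.018 0 -0.06; 0 0.06 -0.037 0 -0.16; 0 0.09 -0.055 0 -0.26; 0 0.12 -0.073 0 -0.36; 0 0.15 -0.092 0 -0.44; 0 0.173 -0.106 0.02 -0.475; 0 0.173 -0.106 0.04 -0.475; 0 0.173 -0.106 0.04 -0.475",
)

```text
clock: 1.43
tcp_pos: [0.5405, -0.2267, 0.1874]
orientation: [-2.827, -1.357, 0.007]
contact_force: [-1.5, -0.8, -0.0]
grip_width: 0.0426
gripper_force: 0.0
```

```bash
python3 - <<'E'
from h import *
o=r.get_obs();print(o['tcp_pos'],R.from_rotvec(o['orientation']).as_matrix().round(3))
print(r.camera_info('wrist')); print(proj('wrist',[.5425,-.2275,.096]))
snap('wrist','w1');snap('wrist','w1')
E
```

```text
[ 0.54048166 -0.22665007  0.18741796] [[ 0.625  0.78  -0.006]
 [ 0.78  -0.625  0.003]
 [-0.002 -0.007 -1.   ]]
{'fov_y': 67.83576525880045, 'cx': 258.7874808840077, 'cy': 193.47634759800115, 'position': array([ 0.59231277, -0.16197964,  0.32981318]), 'rotation': array([ 2.67243693, -0.937085  , -0.16439779])}
(np.float64(263.25100947952285), np.float64(197.03698580952826))
```

View pics/w1.png

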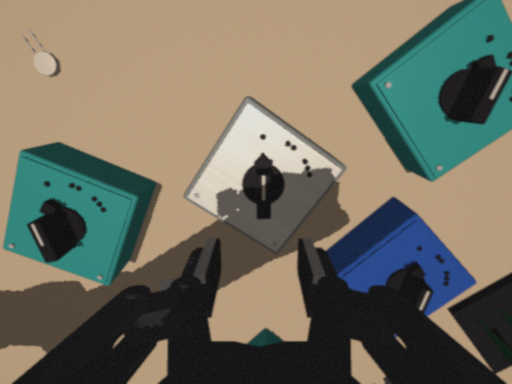

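The wrist view shows the grey box in the middle. The bar is vertical in the image at column 264, the skirt is centred at about (264,184), and the one-dot mark is at (263,137), in line with the nose. I'll check the axis from the box top corners and the skirt.

```bash
python3 - <<'E'
from h import *
im=cv2.imread('pics/w1.png');g=cv2.cvtColor(im,6)
for z in(.064,.096,.06):print(z,np.round(proj('wrist',[.5425,-.2275,z]),1))
c=[(248,97),(345,167),(276,250),(185,195)]
P=np.array([onz('wrist',u,v,.06) for u,v in c]);print(P[:,:2].tolist(),P.mean(0),[np.linalg.norm(P[i]-P[i-1]).round(4) for i in range(4)])
print('skirt',onz('wrist',264,184,.064))
D=np.array([onz('wrist',u,v,.061) for u,v in[(263,137),(291,145.5),(307,168)]]);print(D.tolist())
cv2.imwrite('pics/w1c.png',cv2.resize(im[90:260,180:350],(600,600),interpolation=cv2.INTER_CUBIC))
E
```

```text
0.064 [259.8 182.6]
0.096 [259.8 193. ]
0.06 [259.8 181.5]
[[0.5843, -0.1588], [0.6166, -0.2685], [0.5077, -0.2985], [0.4747, -0.191]] [ 0.545825 -0.2292    0.06    ] [np.float64(0.1142), np.float64(0.1144), np.float64(0.113), np.float64(0.1125)]
skirt [ 0.5449 -0.2312  0.064 ]
[[0.5725, -0.1952, 0.061], [0.5882, -0.2183, 0.061], [0.5871, -0.2456, 0.061]]
```

View pics/w1c.png

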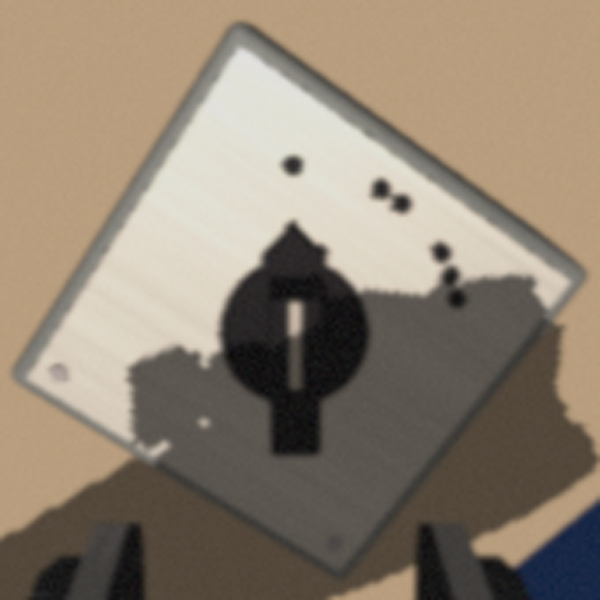

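play_rows(
  targets="0 0 0.005 0.03 0; 0 0 0.005 0.06 0; 0 0 0.005 0.085 0; 0 0 0.005 0.1 0; 0 0 0.005 0.11 0; 0 0 0.005 0.115 0; 0 0 0.005 0.115 0; 0 0 0.005 0.115 0",
)

```text
clock: 2.2
tcp_pos: [0.5465, -0.2337, 0.0775]
orientation: [2.834, 1.351, 0.002]
contact_force: [0.0, -0.2, 0.3]
grip_width: 0.0426
gripper_force: 0.0
```

play_rows(
  targets="0.4 0 0 0 0; 0.6 0 0 0 0; 1 0 0 0 0; 1 0 0 0 0; 1 0 0 0 0; 1 0 0 0 0; 1 0 0 0 0; 1 0 0 0 0",
  squeeze=40,
)

```text
clock: 2.87
tcp_pos: [0.5434, -0.2306, 0.0771]
orientation: [-2.83, -1.353, 0.006]
contact_force: [-10.3, 5.8, 11.5]
grip_width: 0.0119
gripper_force: 39.8
```

play_rows(
  targets="1 0 -0.0025 0 0; 1 0 -0.0025 0 0.08; 1 0 -0.0025 0 0.16; 1 0 -0.0025 0 0.25; 1 0 -0.0025 0 0.34; 1 0 -0.0025 0 0.43; 1 0 -0.0025 0 0.52; 1 0 -0.0025 0 0.61",
)

```text
clock: 3.53
tcp_pos: [0.543, -0.2302, 0.0771]
orientation: [-3.11, -0.433, 0.003]
contact_force: [-5.0, 3.4, 6.5]
grip_width: 0.0118
gripper_force: 40.0
```

play_rows(
  targets="1 0 0 0 0.09; 1 0 0 0 0.18; 1 0 0 0 0.27; 1 0 0 0 0.36; 1 0 0 0 0.45; 1 0 0 0 0.54; 1 0 0 0 0.62; 1 0 0 0 0.64",
)

```text
clock: 4.2
tcp_pos: [0.543, -0.2297, 0.0771]
orientation: [-3.089, 0.564, 0.004]
contact_force: [-5.3, 3.1, 8.1]
grip_width: 0.0119
gripper_force: 40.5
```

play_rows(
  targets="1 0 0 0 0.01; 1 0 0 0 0.01; 1 0 0 0 0.01",
)

```text
clock: 4.45
tcp_pos: [0.543, -0.2297, 0.0771]
orientation: [-3.087, 0.574, 0.004]
contact_force: [-5.5, 3.9, 8.1]
grip_width: 0.0121
gripper_force: 40.3
```

```bash
python3 - <<'E'
from h import *
o=r.get_obs();m=R.from_rotvec(o['orientation']).as_matrix();print(o['tcp_pos'],np.degrees(np.arctan2(m[1,0],m[0,0])),o['joints'].round(3),o['moment'],o['contact_force'])
E
```

```text
[ 0.54298765 -0.22969794  0.07709342] -21.049594944716972 [ 0.215  0.527  0.105  1.891 -0.081  0.73  -1.572] [0.92714919 1.26748768 0.31147659] [-5.49272344  3.91904518  8.11345296]
```

play_rows(
  targets="0.3 0 0 0 0; 0 0 0 0 0; 0 0 0 0 0; 0 0 0 0 0; 0 0 0 -0.02 0; 0 0 0 -0.05 0; 0 0 0 -0.09 0; 0 0 0 -0.13 0",
)

```text
clock: 5.12
tcp_pos: [0.5432, -0.2313, 0.2071]
orientation: [3.088, -0.577, -0.003]
contact_force: [1.5, -0.6, -0.8]
grip_width: 0.0428
gripper_force: 0.0
```

```bash
python3 - <<'E'
from h import *
o=r.get_obs();print(o['tcp_pos'])
im=snap('wrist','w2'); u,v=proj('wrist',[.5445,-.2295,.064]);u,v=int(u),int(v);print(u,v)
for P in ([.5725,-.1952,.061],[.5882,-.2183,.061],[.5871,-.2456,.061]):print(proj('wrist',P))
y=max(0,v-90);x=max(0,u-90)
cv2.imwrite('pics/w2c.png',cv2.resize(im[y:y+180,x:x+180,::-1],(500,500)))
print(x,y)
E
```

```text
[ 0.54320978 -0.23129375  0.20714116]
257 183
(np.float64(218.47564317514448), np.float64(169.94076934585578))
(np.float64(232.66227779920405), np.float64(148.4940809956497))
(np.float64(257.34008429983896), np.float64(139.96786261319832))
167 93
```

View pics/w2c.png

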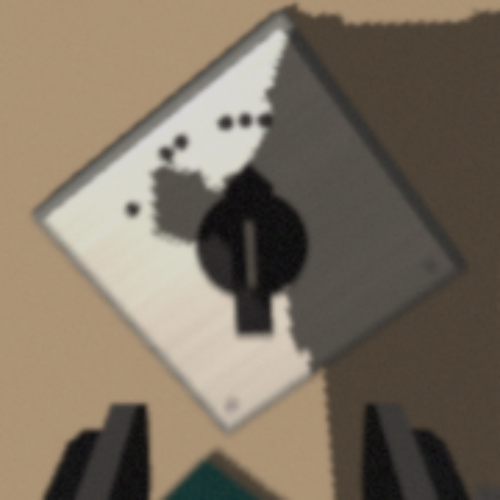

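The nose and white line point at the three dots (crop ≈(247,120)), so the selector is set. Next is the pad.

play_rows(
  targets="1 0 0 -0.03 0; 1 0 -0.02 -0.06 0; 1 -0.01 -0.05 -0.06 -0.02; 1 -0.02 -0.08 -0.06 -0.04; 1 -0.03 -0.11 -0.06 -0.06; 1 -0.04 -0.14 -0.06 -0.08; 1 -0.05 -0.17 -0.06 -0.08; 1 -0.06 -0.2 -0.06 -0.08",
)

```text
clock: 5.83
tcp_pos: [0.5602, -0.0218, 0.2664]
orientation: [-3.109, 0.453, -0.001]
contact_force: [0.3, 0.6, -0.5]
grip_width: 0.0001
gripper_force: 0.0
```

```bash
cat >go.py <<'E'
from h import *
import sys
o=r.get_obs();m=R.from_rotvec(o['orientation']).as_matrix();print(o['tcp_pos'],np.degrees(np.arctan2(m[1,0],m[0,0])),'delta tool',(m.T@(np.array([float(a) for a in sys.argv[1:4]])-o['tcp_pos'])).round(4),o['contact_force'].round(2))
E
python3 go.py .5805 .1772 .25
```

```text
[ 0.56018147 -0.02179736  0.26635745] -16.59355461626892 delta tool [-0.0374 -0.1965  0.0164] [ 0.26  0.59 -0.48]
```

play_rows(
  targets="1 -0.006 -0.03 0 0; 1 -0.011 -0.06 0 0; 1 -0.017 -0.09 0 0; 1 -0.023 -0.12 0 0; 1 -0.029 -0.15 0 0; 1 -0.034 -0.18 0 0; 1 -0.037 -0.196 0 0; 1 -0.037 -0.196 0 0",
)

```text
clock: 6.5
tcp_pos: [0.5801, 0.181, 0.2659]
orientation: [-3.108, 0.442, 0.001]
contact_force: [-0.4, 0.9, -0.2]
grip_width: -0.0001
gripper_force: 0.0
```

```bash
python3 go.py .5805 .1772 .2; python3 - <<'E'
from h import *
snap('wrist','w3')
im=snap('wrist','w3'); print(proj('wrist',[.5805,.1772,.178]),proj('wrist',[.5805+.038*.281,.1772+.038*.96,.178]))
E
```

```text
[0.58010617 0.18099664 0.26594151] -16.188595999797936 delta tool [0.0015 0.0037 0.0659] [-0.37  0.9  -0.16]
(np.float64(258.0416564033897), np.float64(198.1637626738925)) (np.float64(213.67710427113423), np.float64(198.3036142335798))
```

View pics/w3.png

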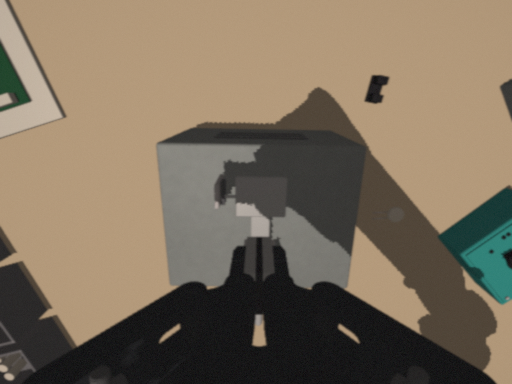

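The wrist view shows the pad at columns 235–287, rows 177–216, centre (261,196.5). That is within 3 mm of the prediction. The gauge is to its left at (220,190). I'll shift and descend to just above the pad.

play_rows(
  targets="1 0.001 0.003 0.01 0; 1 0.002 0.005 0.03 0; 1 0.002 0.005 0.05 0; 1 0.002 0.005 0.065 0; 1 0.002 0.005 0.075 0; 1 0.002 0.005 0.08 0; 1 0.002 0.005 0.08 0; 1 0.002 0.005 0.08 0",
)

```text
clock: 7.27
tcp_pos: [0.5815, 0.1694, 0.1867]
orientation: [-3.109, 0.454, -0.001]
contact_force: [0.0, -0.8, -0.5]
grip_width: -0.0002
gripper_force: 0.0
```

```bash
python3 go.py .5808 .1755 .178
```

```text
[0.58146095 0.16942816 0.18668606] -16.619980621062535 delta tool [-0.0024 -0.0056  0.0087] [ 0.02 -0.76 -0.46]
```

play_rows(
  targets="1 -0.002 -0.003 0.002 0; 1 -0.002 -0.003 0.004 0; 1 -0.002 -0.003 0.004 0; 1 -0.002 -0.003 0.004 0; 1 -0.002 -0.003 0.004 0; 1 -0.002 -0.003 0.004 0",
)

```text
clock: 7.77
tcp_pos: [0.5801, 0.1734, 0.1825]
orientation: [-3.109, 0.453, -0.001]
contact_force: [0.0, -1.2, -0.4]
grip_width: 0.0001
gripper_force: 0.0
```

```bash
python3 go.py .5808 .1755 .178;python3 - <<'E'
from h import *
im=snap('wrist','w4');snap('scene','s4');snap('side','d4');w=r.camera_info('wrist')
print(proj('wrist',[.5808,.1755,.178]),onz('wrist',261,196.5,.178))
g=[cv2.imread('pics/%s4.png'%k) for k in 'wsd']
cs=[g[0][150:250,200:300],g[1][205:265,280:340],g[2][95:145,230:280]]
cv2.imwrite('pics/x4.png',np.hstack([cv2.resize(c,(266,266),interpolation=cv2.INTER_CUBIC) for c in cs]))
E
python3 go.py .5808 .1755 .178
```

```text
[0.58012359 0.17343507 0.18251755] -16.572536304624354 delta tool [ 0.0001 -0.0022  0.0045] [ 0.02 -1.23 -0.38]
(np.float64(256.57804571478505), np.float64(245.48840791802667)) [0.6089 0.1646 0.178 ]
[0.58004485 0.17337779 0.18238046] -16.57559444126995 delta tool [ 0.0001 -0.0022  0.0044] [0.32 0.16 0.77]
```

View pics/x4.png

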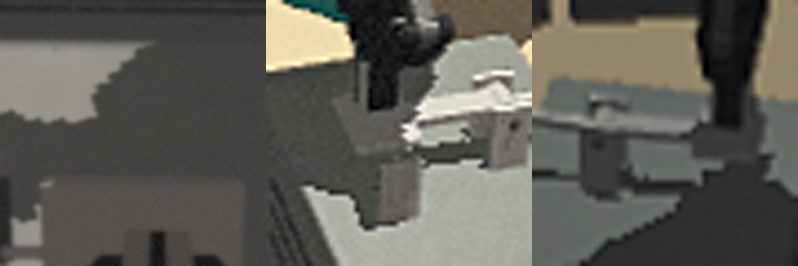

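The crops show the closed fingertips just above the pad. In the wrist crop the pad's far edge is at row ≈217, columns 216–292, and the finger front edge is at row ≈237, column 259.

```bash
python3 - <<'E'
from h import *
o=r.get_obs();m=R.from_rotvec(o['orientation']).as_matrix();t=o['tcp_pos']
for n,u,v,z in(('L',215.8,217,.178),('R',292,217,.178),('tip',259,237,t[2])):
    print(n,(m.T@(onz('wrist',u,v,z)-t)).round(4))
E
```

```text
L [ 0.018  -0.025   0.0044]
R [0.018  0.0176 0.0044]
tip [ 0.0078 -0.0009 -0.    ]
```

play_rows(
  targets="1 0 -0.0015 0.001 0; 1 0 -0.003 0.002 0; 1 0 -0.003 0.004 0; 1 0 -0.003 0.006 0; 1 0 -0.003 0.008 0; 1 0 -0.003 0.0095 0; 1 0 -0.003 0.0095 0; 1 0 -0.003 0.0095 0",
)

```text
clock: 8.58
tcp_pos: [0.5813, 0.1767, 0.1733]
orientation: [-3.108, 0.452, -0.002]
contact_force: [-0.9, 0.2, 5.4]
grip_width: -0.0001
gripper_force: 2.6
```

play_rows(
  targets="1 0 0 0.001 0; 1 0 0 0.002 0; 1 0 0 0.003 0; 1 0 0 0.004 0; 1 0 0 0.005 0; 1 0 0 0.005 0; 1 0 0 0.005 0; 1 0 0 0.005 0",
)

```text
clock: 9.25
tcp_pos: [0.5813, 0.1767, 0.1686]
orientation: [-3.108, 0.453, -0.002]
contact_force: [-1.1, 1.4, 6.7]
grip_width: 0.0004
gripper_force: 3.2
```

```bash
python3 go.py .5808 .1755 .178;python3 - <<'E'
from h import *
snap('wrist','w5');snap('scene','s5');snap('side','d5')
g=[cv2.imread('pics/%s5.png'%k) for k in 'wsd']
cs=[g[0][170:250,190:270],g[1][225:265,285:325],g[2][90:150,215:275]]
cv2.imwrite('pics/x5.png',np.hstack([cv2.resize(np.clip(c*1.8,0,255).astype('uint8'),(266,266),interpolation=cv2.INTER_CUBIC) for c in cs]))
E
python3 go.py .5808 .1755 .178
```

```text
[0.58125232 0.17672239 0.16855946] -16.56834993439485 delta tool [-0.0001  0.0013 -0.0094] [-1.13  1.4   6.72]
[0.5812356  0.1767563  0.16856646] -16.5664887745902 delta tool [-0.0001  0.0013 -0.0094] [-0.15  0.41  6.63]
```

View pics/x5.png

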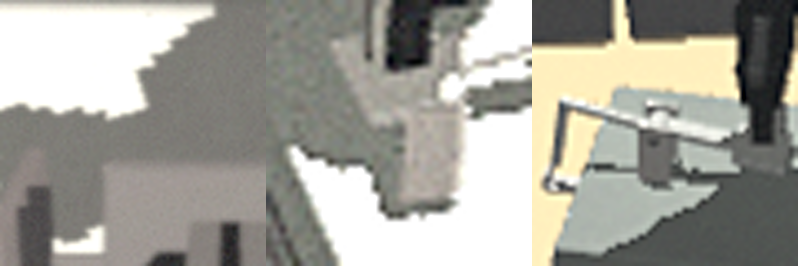

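The hook end has visibly risen and the gauge rib is to the left of the pad. I'll quantify the angle from the pad's far-edge row in the wrist pictures, at rest against now.

```bash
python3 - <<'E'
from h import *
o=r.get_obs();T5=np.array(o['tcp_pos']);m=R.from_rotvec(o['orientation']).as_matrix();c=r.camera_info('wrist')
T4=np.array([.58004,.17338,.18238]); c4=dict(c);c4['position']=np.array(c['position'])+T4-T5
def edge(f,cols):
    g=cv2.GaussianBlur(cv2.cvtColor(cv2.imread(f),6),(3,3),0).astype(float)
    p=g[205:228,cols[0]:cols[1]].mean(1);d=np.gradient(p);i=np.argmax(abs(d));print(f,p.round(0).tolist())
    w=abs(d[i-1:i+2]);return 205+i+(w[2]-w[0])/(2*(2*w[1]-w[0]-w[2]))
e4,e5=edge('pics/w4.png',(235,280)),edge('pics/w5.png',(235,280));print(e4,e5)
ux=np.array([np.cos(np.radians(-16.3)),np.sin(np.radians(-16.3)),0])
E0=onz('wrist',255,e4,.178,c4)       # far edge at rest
pin=E0-88e-3*ux;pin[2]=.172
for th in np.arange(0,.33,.03):
    q=pin+ux*(.088*np.cos(th)+.006*-np.sin(th))+np.array([0,0,-.088*np.sin(th)+.006*np.cos(th)])
    print(th.round(2),proj('wrist',q,c)[1].round(2))
print('rest edge in tool x',(m.T@(E0-T5)).round(4))
E
```

```text
pics/w4.png [67.0, 67.0, 67.0, 67.0, 67.0, 67.0, 67.0, 67.0, 67.0, 67.0, 69.0, 71.0, 74.0, 77.0, 79.0, 81.0, 82.0, 82.0, 82.0, 82.0, 82.0, 82.0, 82.0]
pics/w5.png [68.0, 68.0, 68.0, 69.0, 69.0, 69.0, 69.0, 68.0, 68.0, 68.0, 68.0, 69.0, 70.0, 73.0, 76.0, 80.0, 84.0, 85.0, 86.0, 87.0, 87.0, 86.0, 86.0]
216.30263157894737 219.1987951807229
0.0 227.28
0.03 225.48
0.06 223.87
0.09 222.46
0.12 221.22
0.15 220.15
0.18 219.25
0.21 218.51
0.24 217.91
0.27 217.47
0.3 217.16
0.33 216.98
rest edge in tool x [ 0.0183  0.0005 -0.0094]
```

```bash
cat > flow.py <<'E'
from h import *
import sys
k=sys.argv[1]
ux=np.array([np.cos(np.radians(-16.3)),np.sin(np.radians(-16.3)),0])
pin=np.array([.5808,.1758,.172])-.07*ux
def tri(a,b):
    p,d=ray('side',*a);q,e=ray('scene',*b);A=np.stack([d,-e],1);s=np.linalg.lstsq(A,q-p,rcond=None)[0]
    return (p+s[0]*d+q+s[1]*e)/2,np.linalg.norm(p+s[0]*d-q-s[1]*e)
P0,gap=tri((222,116.25),(359.6,223.5));print('hook corner',P0,gap,'local x from pin',(P0-pin)@ux)
def rot(P,th):
    w=np.cross(ux,[0,0,1]); return pin+R.from_rotvec(w*-th if False else w*th).apply(P-pin)
s=1 if rot(P0,.1)[2]>P0[2] else -1
for n,a,b,p in(('side','d4','d'+k,(222,116.25)),('scene','s4','s'+k,(359.6,223.5))):
    A,B=[cv2.imread(f'pics/{x}.png',0) for x in(a,b)]
    q,st,err=cv2.calcOpticalFlowPyrLK(A,B,np.float32([[p]]),None,winSize=(13,13),maxLevel=1)
    # template match check with subpixel upsampling
    x,y=int(p[0]),int(p[1]);t=cv2.resize(A[y-7:y+8,x-7:x+8],None,fx=8,fy=8,interpolation=2);S=cv2.resize(B[y-15:y+16,x-15:x+16],None,fx=8,fy=8,interpolation=2)
    _,mv,_,l=cv2.minMaxLoc(cv2.matchTemplate(S,t,cv2.TM_CCOEFF_NORMED))
    print(n,'flow',(q[0,0]-p).round(2),'tm',np.array(l)/8-8,round(mv,3))
    for th in(.08,.11,.14,.17,.20,.23,.26):print('  ',th,(np.array(proj(n,rot(P0,s*th)))-proj(n,P0)).round(2))
E
python3 flow.py 5
```

```text
hook corner [0.45133758 0.21959665 0.17297073] 0.0031024776177001863 local x from pin -0.06655097518143774
side flow [-0.48 -2.49] tm [-0.5   -2.375] 0.909
   0.08 [ 0.03 -1.54]
   0.11 [ 0.08 -2.12]
   0.14 [ 0.15 -2.69]
   0.17 [ 0.24 -3.26]
   0.2 [ 0.35 -3.82]
   0.23 [ 0.49 -4.38]
   0.26 [ 0.64 -4.94]
scene flow [ 0.82 -2.96] tm [ 0.875 -2.875] 0.956
   0.08 [ 0.19 -1.75]
   0.11 [ 0.22 -2.4 ]
   0.14 [ 0.22 -3.04]
   0.17 [ 0.2  -3.68]
   0.2 [ 0.16 -4.31]
   0.23 [ 0.09 -4.93]
   0.26 [ 0.   -5.55]
```

Hook flow gives about 0.135 rad, kinematics 0.15, and the force fits with both. I'll press about 2 mm more.

play_rows(
  targets="1 0 0 0.0005 0; 1 0 0 0.001 0; 1 0 0 0.0015 0; 1 0 0 0.0018 0; 1 0 0 0.0018 0; 1 0 0 0.0018 0; 1 0 0 0.0018 0; 1 0 0 0.0018 0",
)

```text
clock: 10.07
tcp_pos: [0.5812, 0.1768, 0.1668]
orientation: [-3.108, 0.452, -0.001]
contact_force: [-1.0, 0.8, 7.0]
grip_width: 0.0002
gripper_force: 3.4
```

```bash
python3 -c "
from h import *
snap('scene','s6');snap('side','d6')
g=[cv2.imread('pics/%s6.png'%k) for k in 'sd']
cs=[g[0][228:262,288:322],g[1][90:150,215:275]]
cv2.imwrite('pics/x6.png',np.hstack([cv2.resize(np.clip(c*1.5,0,255).astype('uint8'),(400,400),interpolation=cv2.INTER_CUBIC) for c in cs]))
"; python3 flow.py 6 | grep flow; python3 go.py .5808 .1755 .178
```

```text
side flow [-0.53 -2.9 ] tm [-0.625 -2.875] 0.901
scene flow [ 0.94 -3.41] tm [ 1.    -3.375] 0.94
[0.581204   0.17675031 0.16683724] -16.56666974943192 delta tool [-0.      0.0013 -0.0112] [-2.58 -0.63  7.31]
```

View pics/x6.png

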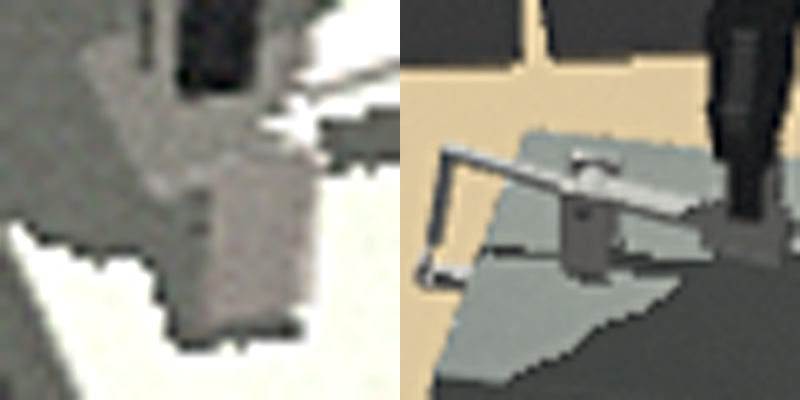

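All the estimates bracket the target: 0.155 from hook flow, 0.18 from kinematics, and 7 N of force. The last picture shows the hook clearly raised. Now I'll hold.

play_rows(
  targets="1 0 0 0 0; 1 0 0 0 0; 1 0 0 0 0; 1 0 0 0 0; 1 0 0 0 0; 1 0 0 0 0; 1 0 0 0 0; 1 0 0 0 0",
)

```text
clock: 10.83
tcp_pos: [0.5812, 0.1767, 0.1668]
orientation: [-3.108, 0.452, -0.001]
contact_force: [-1.6, 0.9, 6.7]
grip_width: -0.0001
gripper_force: 3.5
```

play_rows(
  targets="1 0 0 0 0; 1 0 0 0 0; 1 0 0 0 0; 1 0 0 0 0; 1 0 0 0 0; 1 0 0 0 0; 1 0 0 0 0; 1 0 0 0 0",
)

```text
clock: 11.5
tcp_pos: [0.5812, 0.1768, 0.1668]
orientation: [-3.108, 0.452, -0.001]
contact_force: [-1.1, -0.1, 7.5]
grip_width: -0.0002
gripper_force: 3.5
```

play_rows(
  targets="1 0 0 0 0; 1 0 0 0 0; 1 0 0 0 0; 1 0 0 0 0; 1 0 0 0 0; 1 0 0 0 0; 1 0 0 0 0; 1 0 0 0 0",
)

```text
clock: 12.17
tcp_pos: [0.5812, 0.1768, 0.1669]
orientation: [-3.108, 0.452, -0.001]
contact_force: [-0.8, -0.1, 6.5]
grip_width: 0.0001
gripper_force: 3.5
```

play_rows(
  targets="1 0 0 0 0; 1 0 0 0 0; 1 0 0 0 0; 1 0 0 0 0; 1 0 0 0 0; 1 0 0 0 0; 1 0 0 0 0; 1 0 0 0 0",
)

```text
clock: 12.83
tcp_pos: [0.5812, 0.1768, 0.1668]
orientation: [-3.108, 0.452, -0.001]
contact_force: [-2.5, 0.9, 7.8]
grip_width: -0.0003
gripper_force: 3.5
```

play_rows(
  targets="1 0 0 0 0; 1 0 0 0 0; 1 0 0 0 0; 1 0 0 0 0; 1 0 0 0 0; 1 0 0 0 0; 1 0 0 0 0; 1 0 0 0 0",
)

```text
clock: 13.5
tcp_pos: [0.5812, 0.1768, 0.1668]
orientation: [-3.108, 0.452, -0.001]
contact_force: [-1.9, 1.0, 6.8]
grip_width: -0.0002
gripper_force: 3.5
```

play_rows(
  targets="1 0 0 0 0; 1 0 0 0 0; 1 0 0 0 0; 1 0 0 0 0; 1 0 0 0 0; 1 0 0 0 0; 1 0 0 0 0; 1 0 0 0 0",
)

```text
clock: 14.17
tcp_pos: [0.5812, 0.1768, 0.1669]
orientation: [-3.108, 0.452, -0.001]
contact_force: [-1.1, 0.4, 7.8]
grip_width: -0.0002
gripper_force: 3.5
```

```bash
python3 -c "
from h import *
o=r.get_obs();print(o['clock'],o['tcp_pos'],o['contact_force']);print(r.hand_in())"
```

```text
14.1667 [0.58117608 0.17679779 0.16685071] [-1.06720188  0.36963399  7.83996475]
the job is handed in; nothing more can be done
None
```

The job is handed in with the pad still held: the selector was set to three dots first, then the pad was pressed to an estimated 11–12.5 mm (the gauge was too coarse in the pictures to read), clear of the stop, and held steady for about 4 s.

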